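# Clear the microscope filters through the tray gate

### The arm

A 6-joint arm with a two-finger parallel gripper is mounted at the origin on the work surface. World frame = base frame: x ahead of the robot, y to its left, z up, the work surface at z = 0. Lengths are in m, angles in rad, forces in N, time in s.
With the tool pointing down it reaches from about 0.275 to 0.725 m from the base axis. Payload 5.6 kg.
Tool frame: the origin (TCP) lies midway between the tips of the shut fingers; the grasp point (between the pads) lies 19 mm behind it; x points along the fingers, y is the direction in which the jaws open and shut, and the axes are right-handed (so a half turn about x gives the same grasp; the last joint's range is limited). The gripper opens to 85 mm and grips with 20 to 120 N. Pads are 22 mm wide; open, the fingers measure 114 mm over their backs; the gripper's body (76 mm by 85 mm) begins 54 mm behind the grasp point. The pads swing forward as they close: fully open they stand 13 mm farther back than shut.
Start: joints at [-0.868, 0.255, 0.108, 0, -1.424, -0.285], TCP at [0.223, -0.503, 0.231] pointing down, gripper open.
Joint ranges: [-2.95, 2.95], [-1.21, 1.97], [-1.09, 1.5], [-2.87, 1.71], [-2.94, -0.07], [-3.05, 3.05]. Speed limits (rad/s): [2.57, 2.57, 3.14, 3.14, 3.14, 3.14].

### API

Orientations are given as a rotation vector (axis times angle).
In Python, from bench import ctrl, camera, camera_info gives the robot as it stands. The module is installed in compiled form; this text tells all that it offers.
- The arm moves only by the tool carry_out, never from a script. Its argument "deltas" is a list of rows, each a list of 2 entries, a list of its own where there are three numbers: the shift along the tool's x, y, z in units of 0.04 m (1.0 is 0.04 m), then the turn about the tool's x in units of 0.1 rad (1.0 is 0.1 rad). In form: [[[dx, dy, dz], yaw], ...]. A call has 1 to 5 rows; each row shifts and turns the commanded pose from where the row before left it, along the tool's axes as they then stand; what a row does not reach is not made up. A row lasts 1/12 s, in which the tool goes at most 41.7 mm and 7.16 degrees, less where a joint would pass 70% of its speed; a pose out of reach is approached as far as the arm can. A call with a number of a shift or a turn outside -1 to 1 is refused whole. A call with a gripper value outside its range is refused whole. "gripper" is the finger opening in mm, from 0 to 85.4, set as the call begins (left out, the last holds). The fingers move at their own pace and stop on an object; "squeeze" is the grip in N (left out, the last holds). Time passes only in rows, so rows that do not move let the fingers close. It gives the time, the measured TCP pose, the force and the opening at its end, in the units of the state.
- ctrl.get_obs(): the state, without advancing time (a new reading comes with each control period).
- camera(name): name is "scene" or "top" or "wrist"; returns the picture (420x560x3 uint8, red, green, blue); there is no depth.
- camera_info(name): a dict with "fx", "fy", "cx", "cy" (pixels), "dist" ([k1, k2, p1, p2, k3] as OpenCV has them; the pictures are not rectified), "rvec" (rotation vector, rad) and "tvec" (3), from world to camera coordinates, as OpenCV has them; the wrist camera has in their place "hand_eye" (4x4, takes a point from camera to tool coordinates, whose origin is the TCP and whose axes are the tool frame's). Camera axes: x right, y down, z forward; pixel columns grow to the right and rows downward; lengths in m; the calibration is good to about 2 mm. A picture is of the moment at which its call begins: read the wrist's pose just before it. camera_info takes no time and is no camera call.
- ctrl.close_job(): hands the job in, once; it reports no verdict.
The state is a dict: "time_s": time; "qpos": joint angles; "qd": joint speeds; "joint_efforts": joint torques, N m; "eef_pos": TCP position; "tcp_rot": TCP orientation; "force": force on the tool from outside, world axes, zero at the start; "torque": the same for the moment, N m; "opening": finger opening in m.
Only numpy, scipy, OpenCV 4.12 (cv2) and the standard library are available. Lean on these libraries where they do the work, as an engineer would, in place of code of your own. Each camera call takes 0.05 s, during which the arm holds its last target.

### The job

Push the three blue filters across the tray's deck with the fingertips, one at a time and in any order, through the narrow gate in the blue fence so that each drops into the slot behind it. Only slide them: do not lift a filter off the deck. Leave the amber filter and everything else standing about where it is.

Things in the scene. Friction and masses are not known exactly. Their poses are not given: they have to be found in the camera images.
- tray: fixed white tray with a solid raised deck; origin on the table, x across the deck to the gate, y left, z up (mm). Deck top flat, z = 55, x -150 to 70, y -170 to 170; lip 6 high, 5 wide along the back (x = -150) and side edges. Blue fence, 14 high, along the far edge at x 70 to 76 over the full width, broken only by the gate. The vial and all filters stand on the deck
- gate (a point): middle of the gate, a gap 44 mm wide in the fence, at the deck's edge and height: (70, 0, 55) mm in the tray frame; axes as the tray's. The slot's drop begins right at this edge, in the gate: a filter tips in once its centre is pushed past x = 70 mm
- slot (a point): on the black floor of the slot, an open-topped well with clear walls behind the gate; this point is (103, 0, 5) mm in the tray frame, axes as the tray's. Inside, the slot spans x 70 to 136 and y -50 to 50 mm; floor 50 mm below the deck; walls rise to 75 mm above the table
- filter_a: blue filter: flat black-rimmed disc, 32 mm diameter, 8 mm thick, about 20 g, blue glass centre 25 mm wide on both faces; origin at the centre of its underside, z up through the disc; the three blue ones are alike. It starts lying flat, loose, on the tray's deck
- filter_b: blue filter: flat black-rimmed disc, 32 mm diameter, 8 mm thick, about 20 g, blue glass centre 25 mm wide on both faces; origin at the centre of its underside, z up through the disc; the three blue ones are alike. It starts lying flat, loose, on the tray's deck
- filter_c: blue filter: flat black-rimmed disc, 32 mm diameter, 8 mm thick, about 20 g, blue glass centre 25 mm wide on both faces; origin at the centre of its underside, z up through the disc; the three blue ones are alike. It starts lying flat, loose, on the tray's deck
- amber_filter: disc of the same shape and size with an amber (orange) glass centre, lying on the deck among the blue ones; must stay where it is; origin at the centre of its underside
- vial: small amber glass vial with a white cap, 22 mm diameter, 40 mm tall, standing on the deck near its back right corner; origin at the centre of its foot; must stay
- objective: microscope objective of steel with a yellow band, 28 mm diameter, 46 mm tall, standing on the table left of the tray; origin at the centre of its foot
- slide_box: closed blue box, 100 x 85 x 35 mm, on the table left of the tray; origin at the centre of its underside
- dropper: brown bottle with a black cap, 32 mm diameter, 75 mm tall, on the table right of the tray; origin at the centre of its foot
- dish: shallow glass dish, 90 mm diameter, 15 mm tall, on the table right of the tray; origin at the centre of its underside

How it is judged:
By the outcome, as a careful person would: the job done as asked, in the order asked, and still so for the second after the job is handed in, with the robot touching nothing.
It also fails if it takes over 67 s, if anything falls off the work surface, if the arm or the gripper's body presses on something with over 40 N, if the wrist force passes 120 N, or if a joint passes its speed limit or range.

## Working session

There is one attempt and no reset: what is moved stays moved. The work goes in short steps, Python scripts to look and compute and a tool call to move; the robot and the scene stay as the last step left them, time stands still between calls to the robot, and variables do not carry over. Pictures are saved under pics/ and viewed, and the job is handed in when it is done.

Besides the shell and the picture viewer there is one more tool, called after "Call:" as name([rows], argument=value, ...), one row to a line, values as JSON. carry_out: Moves the arm, as the interface text tells. Shifts and turns lie within -1 to 1; 1 stands for 0.04 m of shift or 0.1 rad of turn. Its arguments: {"type":"object","properties":{"deltas":{"type":"array","items":{"type":"array"}},"gripper":{"type":"number"},"squeeze":{"type":"number"}},"required":["deltas"]}

```bash
mkdir -p pics; ls; cat > h.py <<'E'
import numpy as np, cv2
from bench import ctrl, camera, camera_info
def snap(n,f):
    im=camera(n); cv2.imwrite(f'pics/{f}.png',cv2.cvtColor(im,cv2.COLOR_RGB2BGR)); return im
E
python3 - <<'E'
from h import *
print(ctrl.get_obs())
snap('top','top0');snap('scene','scene0')
for n in ['top','scene','wrist']: print(camera_info(n))
E
```

```text
pics
{'time_s': 0.0, 'qpos': array([-8.68408027e-01,  2.55746923e-01,  1.07023295e-01, -4.49037216e-04,
       -1.42390261e+00, -2.84603967e-01]), 'qd': array([ 0.00082267, -0.00035418,  0.00147867, -0.00194633,  0.00029341,
       -0.00052449]), 'joint_efforts': array([ 4.59349903e-04, -3.86633027e+01,  2.37940496e+01,  5.36526695e+00,
       -6.08127637e-03, -3.64039732e-07]), 'eef_pos': array([ 0.22300685, -0.50222791,  0.23040718]), 'tcp_rot': array([-0.32622479,  1.54632728,  0.32910403]), 'force': array([0.18589861, 0.50667266, 0.08535673]), 'torque': array([-0.01543704,  0.05347776, -0.00186221]), 'opening': 0.0854193878945139}
{'fx': 504.7264899486699, 'fy': 504.7264899486699, 'cx': 283.3780649509753, 'cy': 197.8864182379844, 'dist': array([0.05598757, 0.        , 0.        , 0.        , 0.        ]), 'rvec': array([ 2.18964198, -2.20569521,  0.08221252]), 'tvec': array([-0.015454  ,  0.55544308,  1.23953946])}
{'fx': 523.0849230996223, 'fy': 523.0849230996223, 'cx': 277.3537878740347, 'cy': 209.39931784102964, 'dist': array([-0.04288961,  0.        ,  0.        ,  0.        ,  0.        ]), 'rvec': array([ 2.17545188,  1.27444168, -0.45792641]), 'tvec': array([-0.27026458, -0.32409151,  1.63507736])}
{'fx': 328.69276260488516, 'fy': 328.69276260488516, 'cx': 283.41990612842284, 'cy': 207.12465556960296, 'dist': array([-0.0637098,  0.       ,  0.       ,  0.       ,  0.       ]), 'hand_eye': array([[-5.97838149e-04, -2.78809610e-01,  9.60346210e-01,
        -1.42736121e-01],
       [ 9.99999752e-01, -5.24258371e-04,  4.70319686e-04,
        -8.95628798e-05],
       [ 3.72339892e-04,  9.60346253e-01,  2.78809854e-01,
        -7.09400308e-02],
       [ 0.00000000e+00,  0.00000000e+00,  0.00000000e+00,
         1.00000000e+00]])}
```

View pics/top0.png

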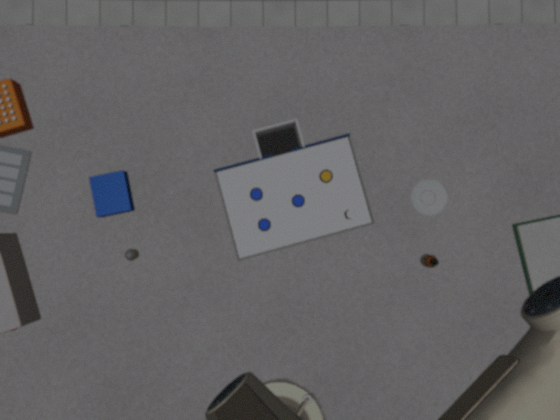

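View pics/scene0.png

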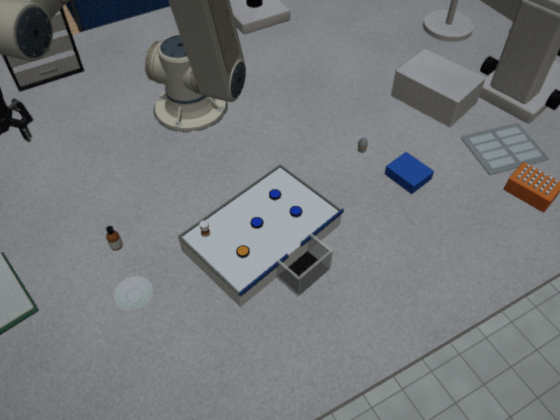

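The top view shows the three blue filters near (256,194), (264,225) and (298,201), the amber one at (326,176), the vial at (348,214), and the slot at (279,139). Next I'll measure them.

```bash
cat >> h.py <<'E'
def ray(n,uv,z):
    c=camera_info(n);K=np.array([[c['fx'],0,c['cx']],[0,c['fy'],c['cy']],[0,0,1]])
    p=cv2.undistortPoints(np.array(uv,float).reshape(-1,1,2),K,c['dist']).reshape(-1,2)
    R=cv2.Rodrigues(c['rvec'])[0];o=-R.T@c['tvec']
    d=np.c_[p,np.ones(len(p))]@R
    return (o+d*((z-o[2])/d[:,2])[:,None])[:,:2]
def blobs(im,kind,lo=15,hi=400):
    h=cv2.cvtColor(im,cv2.COLOR_RGB2HSV)
    m=cv2.inRange(h,(105,120,50),(130,255,255)) if kind=='blue' else cv2.inRange(h,(10,120,80),(28,255,255))
    n,l,s,c=cv2.connectedComponentsWithStats(m)
    return [(c[i],s[i]) for i in range(1,n) if s[i][4]>=lo]
E
python3 - <<'E'
from h import *
for n in ['top','scene']:
    im=cv2.cvtColor(cv2.imread(f'pics/{n}0.png'),cv2.COLOR_BGR2RGB)
    for k in ['blue','amber']:
        for c,s in blobs(im,k): print(n,k,c.round(1),s,ray(n,c,.063).round(4))
im=cv2.imread('pics/top0.png')
h=cv2.cvtColor(im,cv2.COLOR_BGR2HSV)
m=((h[...,2]>135)&(h[...,1]<45)).astype(np.uint8)
m[:,:200]=0;m[:,390:]=0;m[:110]=0;m[270:]=0
cs,_=cv2.findContours(m,cv2.RETR_EXTERNAL,cv2.CHAIN_APPROX_NONE)
c=max(cs,key=cv2.contourArea);print(cv2.contourArea(c));r=cv2.minAreaRect(c);print(r);b=cv2.boxPoints(r);print(b,ray('top',b,.058))
big=cv2.resize(im[110:270,200:390],None,fx=4,fy=4,interpolation=cv2.INTER_CUBIC);cv2.imwrite('pics/topz.png',cv2.convertScaleAbs(big,alpha=1.4))
E
```

```text
top blue [295.3 148. ] [291 147  10   3  17] [[ 0.6729 -0.0485]]
top blue [267.4 155.4] [263 154  10   4  16] [[0.6552 0.0189]]
top blue [110.4 193.4] [  90  171   42   46 1444] [[0.5661 0.3913]]
top blue [255.9 193.8] [251 189  11  11  90] [[0.5629 0.0468]]
top blue [297.7 200.4] [293 196  11  10  88] [[ 0.5462 -0.0531]]
top blue [263.9 224.2] [259 219  11  11  91] [[0.4898 0.0282]]
top amber [  9.9 107.5] [  0  79  25  53 734] [[0.7709 0.6259]]
top amber [325.6 175.6] [321 171  10  10  85] [[ 0.6055 -0.1209]]
scene blue [408.6 172.1] [ 385  152   49   41 1149] [[0.6003 0.3688]]
scene blue [274.4 193.5] [270 190  10   8  69] [[0.4925 0.0269]]
scene blue [295.3 210.3] [290 206  11   9  77] [[0.5652 0.0454]]
scene blue [327.8 221.8] [313 209  30  26 107] [[0.6349 0.0956]]
scene blue [256.2 221.6] [251 218  11   9  81] [[ 0.5493 -0.0549]]
scene blue [305.1 240.4] [301 237   9   8  30] [[0.6551 0.0195]]
scene blue [284.  257.4] [281 255   7   6  21] [[ 0.6725 -0.0475]]
scene blue [258.3 278.4] [239 263  39  32 145] [[ 0.693  -0.1251]]
scene amber [533.  185.6] [505 162  55  50 982] [[0.7963 0.6204]]
scene amber [111.8 236. ] [107 233  10   7  37] [[ 0.4182 -0.3756]]
scene amber [242.3 250.2] [237 246  12   9  84] [[ 0.6074 -0.1221]]Traceback (most recent call last):
  File "<stdin>", line 11, in <module>
ValueError: max() iterable argument is empty
```

```bash
python3 - <<'E'
from h import *
im=cv2.imread('pics/top0.png')
h=cv2.cvtColor(im,cv2.COLOR_BGR2HSV)
print(h[180,280],h[245,250],h[300,150], h[135:165:2,296])
big=cv2.resize(im[110:270,200:390],None,fx=4,fy=4,interpolation=cv2.INTER_CUBIC);cv2.imwrite('pics/topz.png',cv2.convertScaleAbs(big,alpha=1.4))
E
```

```text
[105   8 130] [110   6 127] [150   5 102] [[143  23  45]
 [150  19  41]
 [165  14  37]
 [ 10  25  31]
 [ 90  25  31]
 [150  21  36]
 [106 143  59]
 [108  89  66]
 [128   9 111]
 [113   8 129]
 [120   8 132]
 [113   8 127]
 [108  10 130]
 [110   6 128]
 [120   8 128]]
```

View pics/topz.png

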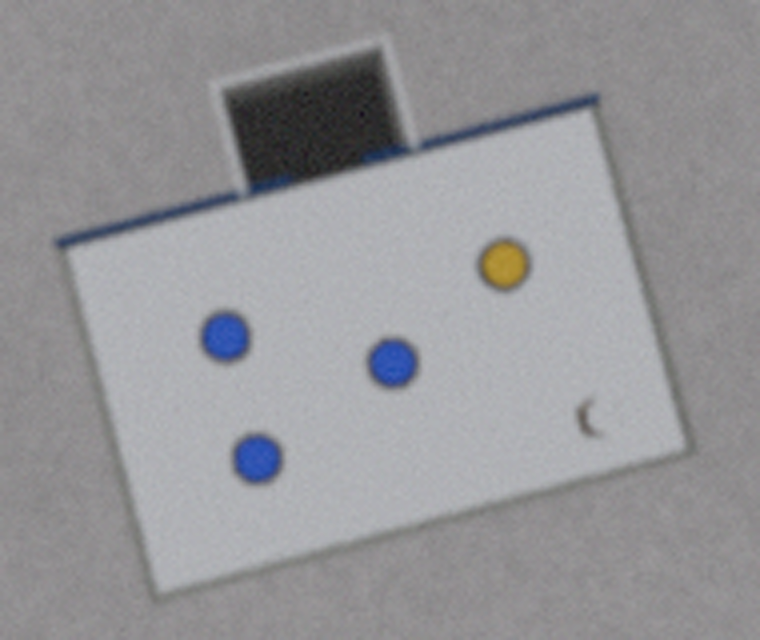

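```bash
python3 - <<'E'
from h import *
im=cv2.imread('pics/top0.png')
big=cv2.GaussianBlur(cv2.resize(im,None,fx=4,fy=4,interpolation=cv2.INTER_CUBIC),(0,0),3)
g=big[...,0:3].mean(2)
m=(g>117).astype(np.uint8)
m[:,:800]=0;m[:,1560:]=0;m[:440]=0;m[1080:]=0
m=cv2.morphologyEx(m,cv2.MORPH_OPEN,np.ones((25,25)))
cs,_=cv2.findContours(m,cv2.RETR_EXTERNAL,cv2.CHAIN_APPROX_NONE)
c=max(cs,key=cv2.contourArea)
p=(c[:,0]+.5)/4-.5
w=ray('top',p,.057)
r=cv2.minAreaRect(w.astype(np.float32));print(r);print(cv2.boxPoints(r))
# robust line fits for each side
b=cv2.boxPoints(r)
for i in range(4):
    a,e=b[i],b[(i+1)%4];d=(e-a)/np.linalg.norm(e-a);n=np.array([-d[1],d[0]])
    t=(w-a)@d;q=(w-a)@n;k=(abs(q)<.012)&(t>.03)&(t<np.linalg.norm(e-a)-.03)
    f=cv2.fitLine(w[k].astype(np.float32),cv2.DIST_HUBER,0,1e-4,1e-4).ravel();print(f,np.degrees(np.arctan2(f[1],f[0])),k.sum())
R=cv2.Rodrigues(camera_info('top')['rvec'])[0];print(-R.T@camera_info('top')['tvec'])
print(ray('top',[[274.5,152.8],[288,149.3]],.069), 'gate edges approx')
for u in [(271.5,155.5),(290.8,149.8)]: print(ray('top',[u],.069))
E
```

```text
((0.554934561252594, -0.04346632957458496), (0.21017254889011383, 0.32534730434417725), 14.849019050598145)
[[ 0.41166884  0.08684399]
 [ 0.49504656 -0.22763816]
 [ 0.6982003  -0.17377666]
 [ 0.61482257  0.1407055 ]]
[ 0.25547975 -0.9668144   0.45703253 -0.08148416] -75.19798 429
[ 0.96683896  0.25538683  0.5965522  -0.20005628] 14.796508 239
[ 0.25564352 -0.9667711   0.65583515 -0.01620809] -75.18828 423
[0.9668681 0.2552764 0.5133468 0.1129787] 14.789965 242
[ 4.79555662e-01 -1.14722340e-03  1.27092052e+00]
[[ 0.6605888   0.00169868]
 [ 0.66885828 -0.03073962]] gate edges approx
[[0.65411633 0.00893061]]
[[ 0.66761301 -0.03744834]]
```

```bash
cat >> h.py <<'E'
TH=np.radians(14.8);ex=np.array([np.cos(TH),np.sin(TH)]);ey=np.array([-ex[1],ex[0]])
mx=(np.array([.45703253,-.08148416])@ex+np.array([.65583515,-.01620809])@ex)/2
my=(np.array([.5965522,-.20005628])@ey+np.array([.5133468,.1129787])@ey)/2
ORG=(mx+.0375)*ex+my*ey
def tt(w): w=np.atleast_2d(w)-ORG; return np.c_[w@ex,w@ey]*1000
def tw(t): t=np.atleast_2d(t)/1000; return ORG+t[:,:1]*ex+t[:,1:]*ey
E
python3 - <<'E'
from h import *
print(ORG, 'front',tt([.65583,-.01621]),'back',tt([.45703,-.08148]))
print('gate edges',tt([[.65412,.00893],[.66761,-.03745]]), tt([[ 0.6605888,0.00169868],[0.66885828,-0.03073962]]))
print('inner fence stubs',tt([[.6552,.0189],[.6729,-.0485]]))
for n in ['top','scene']:
    im=cv2.cvtColor(cv2.imread(f'pics/{n}0.png'),cv2.COLOR_BGR2RGB)
    for k in ['blue','amber']:
        for c,s in blobs(im,k,60,100):
            if 60<=s[4]<=100: print(n,k,tt(ray(n,c,.063)).round(1), ray(n,c,.063).round(4))
print('vial',tt(ray('top',[[348,214]],.095)),tt(ray('top',[[348,214]],.07)))
o=ctrl.get_obs();R=cv2.Rodrigues(o['tcp_rot'])[0];print(R.round(3),o['time_s'])
print('gate world',tw([70,0]))
E
```

```text
[ 0.5912821 -0.0339393] front [[66.93529191  0.65261757]] back [[-141.94214236  -11.66932833]]
gate edges [[ 71.70393027  25.39536981]
 [ 72.89880353 -22.89186223]] [[ 76.11090739  16.75153298]
 [ 75.81980794 -16.72297773]]
inner fence stubs [[ 75.29489374  34.75871757]
 [ 75.19062363 -34.92656874]]
top blue [[-6.8 85.4]] [[0.5629 0.0468]]
top blue [[-48.5  -7.1]] [[ 0.5462 -0.0531]]
top blue [[-82.2  86. ]] [[0.4898 0.0282]]
top amber [[ -8.5 -87.7]] [[ 0.6055 -0.1209]]
scene blue [[-80.  84.]] [[0.4925 0.0269]]
scene blue [[-4.9 83.3]] [[0.5652 0.0454]]
scene blue [[-46.   -9.5]] [[ 0.5493 -0.0549]]
scene amber [[ -6.9 -89.3]] [[ 0.6074 -0.1221]]
vial [[-111.17147861 -110.08661808]] [[-111.41657043 -113.70784097]]
[[-0.001 -0.406  0.914]
 [ 0.001  0.914  0.406]
 [-1.     0.002 -0.   ]] 0.1
gate world [[ 0.65895974 -0.0160581 ]]
```

```bash
cat >> h.py <<'E'
def state():
    o=ctrl.get_obs();R=cv2.Rodrigues(o['tcp_rot'])[0];p=o['eef_pos']
    hd=np.degrees(np.arctan2(R[1,2],R[0,2]))-14.8
    return o,R,p,hd
def go(x,y,z,h):
    "tray mm/deg target -> shift in tool axes (units) and yaw units, from measured pose"
    o,R,p,hd=state()
    t=np.r_[tw([x,y])[0],z/1000]; d=R.T@(t-p)/.04
    yaw=-np.radians((h-hd+180)%360-180)/.1
    print('t %.2f tray'%o['time_s'],tt(p[:2])[0].round(1),'z %.1f h %.1f'%(p[2]*1e3,hd),'F',o['force'].round(1),'q',o['qpos'].round(2),'op',round(o['opening']*1e3,1))
    print(' need d',d.round(2),'yaw',round(yaw,2))
def look(n='top'):
    im=snap(n,f"{n}_{ctrl.get_obs()['time_s']:.2f}".replace('.','_'))
    for k in ['blue','amber']:
        for c,s in blobs(im,k,8):
            if s[4]<300:
                q=tt(ray(n,c,.063))[0]
                if -160<q[0]<145 and abs(q[1])<175: print(n,k,q.round(1),s[4])
E
python3 -c "
from h import *
go(-92,-11,110,4)"
```

```text
t 0.10 tray [-475.7 -358.7] z 230.5 h 9.1 F [0.4 0.  0.9] q [-0.87  0.26  0.11 -0.   -1.42 -0.28] op 85.4
 need d [ 3.02  7.06 10.85] yaw 0.9
```

Call:
carry_out([
  [[0.1,0.5,0.78],0],
  [[0.1,0.5,0.78],0],
  [[0.1,0.5,0.78],0],
  [[0.2,0.5,0.78],0],
  [[0.2,0.5,0.78],0],
], gripper=20)

```text
time_s: 0.52
eef_pos: [0.3257, -0.3464, 0.2029]
tcp_rot: [-0.327, 1.546, 0.327]
force: [2.1, -0.9, -0.6]
opening: 0.0254
```

Call:
carry_out([
  [[0.2,0.5,0.78],0],
  [[0.2,0.5,0.78],0],
  [[0.2,0.5,0.78],0],
  [[0.2,0.5,0.78],0],
  [[0.2,0.5,0.78],0],
])

```text
time_s: 0.93
eef_pos: [0.4275, -0.1915, 0.1628]
tcp_rot: [-0.328, 1.546, 0.328]
force: [0.9, -0.3, 1.0]
opening: 0.0198
```

Call:
carry_out([
  [[0.2,0.5,0.78],0],
  [[0.2,0.5,0.78],0],
  [[0.2,0.5,0.78],0],
  [[0.2,0.5,0.6],0.9],
  [[0,0,0],0],
])

```text
time_s: 1.35
eef_pos: [0.5032, -0.0684, 0.129]
tcp_rot: [-0.255, 1.558, 0.257]
force: [-1.2, -0.2, 0.2]
opening: 0.0202
```

```bash
python3 -c "
from h import *
go(-92,-11,58,4);look();look('wrist');go(-92,-11,58,4)"; ls pics
```

```text
t 1.35 tray [-94.  -10.8] z 129.0 h 3.9 F [-1.2 -0.2  0.2] q [ 0.17  0.23 -0.19 -0.   -1.15 -1.42] op 20.2
 need d [ 1.77 -0.01  0.05] yaw -0.02
top blue [ 75.2 -34. ] 14
top blue [75.5 36.4] 17
top blue [-1.5 82.5] 38
top amber [ -6.8 -88.3] 69
scene0.png
top0.png
top_1_35.png
topz.png
wrist_1_40.pngTraceback (most recent call last):
  File "<string>", line 3, in <module>
    go(-92,-11,58,4);look();look('wrist');go(-92,-11,58,4)
                            ~~~~^^^^^^^^^
  File "h.py", line 38, in look
    q=tt(ray(n,c,.063))[0]
         ~~~^^^^^^^^^^
  File "h.py", line 8, in ray
    R=cv2.Rodrigues(c['rvec'])[0];o=-R.T@c['tvec']
                    ~^^^^^^^^
KeyError: 'rvec'
```

```bash
python3 - <<'E'
s=open('h.py').read()
s=s.replace("    R=cv2.Rodrigues(c['rvec'])[0];o=-R.T@c['tvec']\n","""    if n=='wrist':
        ob=ctrl.get_obs();T=cv2.Rodrigues(ob['tcp_rot'])[0];H=c['hand_eye'];R=(T@H[:3,:3]).T;o=ob['eef_pos']+T@H[:3,3]
    else: R=cv2.Rodrigues(c['rvec'])[0];o=-R.T@c['tvec']
""")
open('h.py','w').write(s)
E
python3 - <<'E'
from h import *
im=cv2.cvtColor(cv2.imread('pics/wrist_1_40.png'),cv2.COLOR_BGR2RGB)
for k in ['blue','amber']:
    for c,s in blobs(im,k,60): print(k,c.round(),s[4],tt(ray('wrist',c,.063)).round(1))
E
```

```text
blue [425. 251.] 987 [[-81.4  87.1]]
blue [288. 286.] 924 [[-47.1  -7. ]]
blue [411. 348.] 85 [[ 0.8 93.1]]
amber [137. 186.] 168 [[-113.4 -111.9]]
```

View pics/wrist_1_40.png

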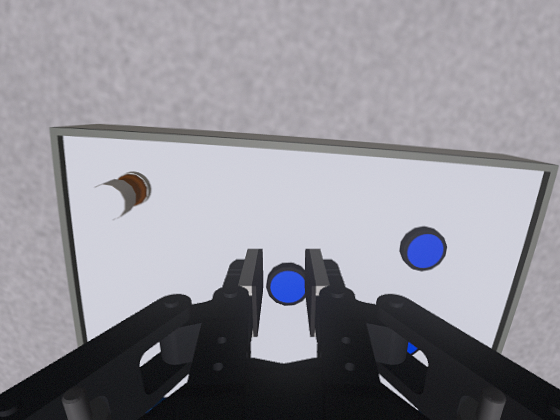

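Wrist view: filter b is at (288,286), straight ahead between the pads, at about (-47,-7). Filter c is at (425,251). Lowering now.

Call:
carry_out([
  [[0.8,0,0],0],
  [[0.7,0,0],0],
  [[0.2,0,0],0],
  [[0,0,0],0],
])

```text
time_s: 1.78
eef_pos: [0.5001, -0.0735, 0.0615]
tcp_rot: [-0.257, 1.561, 0.257]
force: [-0.6, 0.1, 0.4]
opening: 0.02
```

```bash
python3 -c "
from h import *
go(-76,-10,58,4);look('wrist')"
```

```text
t 1.78 tray [-98.3 -14.9] z 61.5 h 3.9 F [-0.6  0.1  0.4] q [ 0.16  0.29 -0.3  -0.   -0.99 -1.41] op 20.0
 need d [0.09 0.08 0.56] yaw -0.01
wrist amber [ -4.5 -81.7] 52
```

Call:
carry_out([
  [[0.08,0.08,0.2],0],
  [[0,0,0.3],0],
  [[0,0,0],0],
])

```text
time_s: 2.08
eef_pos: [0.5233, -0.0625, 0.0619]
tcp_rot: [-0.258, 1.551, 0.257]
force: [0.8, -0.8, 0.8]
opening: 0.0199
```

```bash
sed -i "s/if s\[4\]<300:/if s[4]<(3000 if n=='wrist' else 300):/" h.py; python3 -c "
from h import *
go(-70,-9.6,58,4);look('wrist')"; ls -t pics|head -1
```

```text
t 2.08 tray [-73.  -10.2] z 61.9 h 4.0 F [ 0.8 -0.8  0.8] q [ 0.18  0.32 -0.25  0.   -0.99 -1.42] op 19.9
 need d [0.1  0.01 0.08] yaw 0.01
wrist blue [-82.3  88.2] 1947
wrist blue [-48.   -6.4] 1673
wrist amber [-113. -110.] 316
wrist amber [-14.8 -80.1] 112
wrist_2_08.png
```

Call:
carry_out([
  [[0,0,0],0],
  [[0,0,0],0],
])

```text
time_s: 2.3
eef_pos: [0.5203, -0.063, 0.0608]
tcp_rot: [-0.257, 1.554, 0.257]
force: [-0.4, -0.2, -0.6]
opening: 0.0194
```

```bash
python3 -c "
from h import *
go(-70,-9.6,58,4)"
```

```text
t 2.30 tray [-76.   -9.9] z 60.8 h 4.0 F [-0.4 -0.2 -0.6] q [ 0.18  0.32 -0.26  0.   -0.99 -1.42] op 19.4
 need d [ 0.07 -0.    0.15] yaw -0.0
```

View pics/wrist_2_08.png

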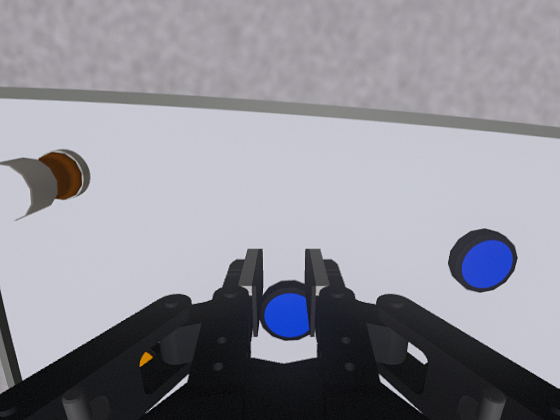

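Call:
carry_out([
  [[0,0,-0.2],0],
  [[0.1,0,0],0],
  [[0,0,0],0],
  [[0,0,0],0],
])

```text
time_s: 2.63
eef_pos: [0.5121, -0.0657, 0.0559]
tcp_rot: [-0.257, 1.556, 0.257]
force: [0.4, 0.7, 0.2]
opening: 0.02
```

```bash
python3 -c "
from h import *
go(-70,-9.6,58,4)"
```

```text
t 2.63 tray [-84.7 -10.5] z 55.9 h 4.0 F [0.4 0.7 0.2] q [ 0.18  0.32 -0.28  0.   -0.97 -1.42] op 20.0
 need d [-0.05 -0.    0.37] yaw -0.0
```

Call:
carry_out([
  [[-0.03,0,0.2],0],
  [[0,0,0.25],0],
  [[0,0,0.25],0],
  [[0,0,0.25],0],
  [[0,0,0.25],0],
])

```text
time_s: 3.05
eef_pos: [0.5593, -0.0496, 0.0572]
tcp_rot: [-0.257, 1.555, 0.257]
force: [0.1, 0.1, 0.8]
opening: 0.02
```

```bash
python3 -c "
from h import *
go(46,-1.5,58,4);look('wrist');look()"; ls -t pics|head -2
```

```text
t 3.05 tray [-34.9  -7. ] z 57.2 h 4.0 F [0.1 0.1 0.8] q [ 0.19  0.39 -0.16  0.   -1.02 -1.43] op 20.0
 need d [-0.02 -0.    2.03] yaw -0.0
wrist blue [-78.2  88.2] 2715
wrist blue [-10.2  -5.4] 1906
wrist blue [-8.5 90.4] 765
wrist amber [-107.  -108.2] 191
wrist amber [ -7.3 -88.3] 1331
top blue [ 75.1 -35.6] 16
top blue [75.3 35.3] 18
top blue [-82.4  86.1] 88
top_3_10.png
wrist_3_05.png
```

Call:
carry_out([
  [[0,0,0.3],0],
  [[0,0,0.3],0],
  [[0,0,0.3],0],
  [[0,0,0.3],0],
  [[0,0,0.2],0],
])

```text
time_s: 3.57
eef_pos: [0.6117, -0.0318, 0.057]
tcp_rot: [-0.257, 1.556, 0.257]
force: [-0.6, -0.3, 0.3]
opening: 0.0198
```

```bash
python3 -c "
from h import *
go(52,-1,58,4);look('wrist');look()"; ls -t pics|head -2
```

```text
t 3.57 tray [20.3 -3.1] z 57.0 h 4.0 F [-0.6 -0.3  0.3] q [ 0.2   0.48 -0.02 -0.   -1.07 -1.45] op 19.8
 need d [-0.03 -0.    0.8 ] yaw -0.0
wrist blue [-3.4 87.4] 2398
wrist blue [44.4 -1.5] 1898
wrist blue [  79.7 -131.8] 726
wrist blue [  74.4 -128. ] 9
wrist blue [  72.  -108.4] 9
wrist blue [ 75.3 -70.1] 97
wrist blue [ 75.8 145.2] 309
wrist blue [ 70.9 150.1] 13
wrist blue [80.7 53. ] 34
wrist amber [ -5.3 -86.1] 2654
top blue [-6.9 85.4] 91
top blue [-82.3  85.9] 90
top amber [ -8.7 -87.6] 85
top_3_62.png
wrist_3_57.png
```

Centered, at (44,-1.5). Now the final push through the gate.

Call:
carry_out([
  [[-0.02,0,0.2],0],
  [[0,0,0.2],0],
  [[0,0,0.2],0],
  [[0,0,0.2],0],
  [[0,0,0],0],
])

```text
time_s: 4.08
eef_pos: [0.6428, -0.0213, 0.0579]
tcp_rot: [-0.258, 1.555, 0.257]
force: [0.9, 0.0, -0.1]
opening: 0.0201
```

```bash
python3 -c "
from h import *
go(52,-1,58,4);look('wrist');look('scene')"; ls -t pics|head -2
```

```text
t 4.08 tray [53.  -0.9] z 57.9 h 4.0 F [ 0.9  0.  -0.1] q [ 0.21  0.53  0.08  0.   -1.11 -1.45] op 20.1
 need d [-0.   -0.   -0.02] yaw 0.0
wrist blue [-69.9  90.2] 55
wrist blue [-6.3 87.5] 2692
wrist blue [  69.5 -132.5] 8
wrist blue [67.6  1.1] 102
wrist blue [ 75.2 119.6] 1619
wrist blue [76.2  0.8] 191
wrist amber [ -8.3 -86.1] 2965
scene blue [ 75.3 114.4] 105
scene blue [75.2 36.1] 30
scene blue [ 75.1 -34.4] 21
scene blue [101.3 -20.9] 17
scene blue [  75.3 -114.7] 153
scene amber [ -7.  -89.5] 83
scene_4_13.png
wrist_4_08.png
```

View pics/wrist_4_08.png

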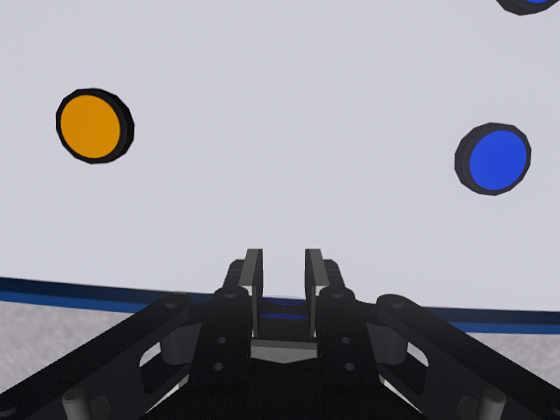

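View pics/scene_4_13.png

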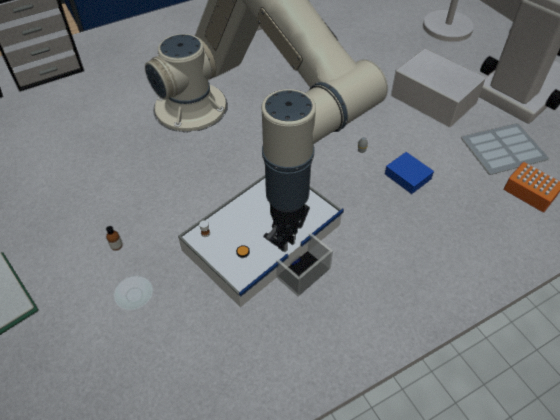

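Call:
carry_out([
  [[0,0,-0.5],0],
  [[-0.7,0,-0.7],0],
  [[-0.8,0,-0.7],0],
  [[0,0,-0.8],0],
  [[0,0,0],0],
])

```text
time_s: 4.6
eef_pos: [0.5356, -0.0576, 0.1195]
tcp_rot: [-0.256, 1.554, 0.257]
force: [-1.9, 0.1, -0.8]
opening: 0.0198
```

```bash
python3 -c "
from h import *
go(-22,127,58,-70);look('top')
im=cv2.imread('pics/'+sorted(__import__('os').listdir('pics'),key=lambda f:__import__('os').path.getmtime('pics/'+f))[-1])
cv2.imwrite('pics/z1.png',cv2.resize(im[100:260,190:390],None,fx=4,fy=3.75))"
```

```text
t 4.60 tray [-59.9  -8.7] z 119.5 h 3.9 F [-1.9  0.1 -0.8] q [ 0.18  0.29 -0.13 -0.   -1.15 -1.43] op 19.8
 need d [1.54 3.32 1.17] yaw 12.9
top blue [89.2  1.4] 113
top blue [ 75.4 -35.8] 16
top blue [75.6 35.5] 16
```

View pics/z1.png

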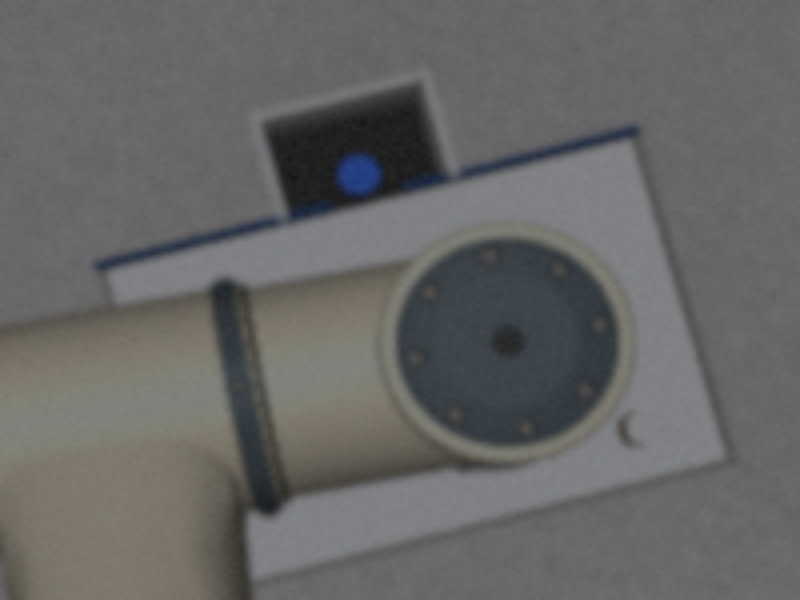

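Filter b is in the slot, seen at about (358,175) in the crop. Next is filter a.

Call:
carry_out([
  [[0,0.84,0.3],0],
  [[0,0.84,0.3],0],
  [[0,0.84,0.3],0],
  [[0,0.8,0.27],0],
  [[0,0,0],1],
])

```text
time_s: 5.07
eef_pos: [0.5416, 0.0894, 0.1172]
tcp_rot: [-0.181, 1.562, 0.183]
force: [-0.0, -1.0, -0.7]
opening: 0.02
```

Call:
carry_out([
  [[0,0,0],1],
  [[0,0,0],1],
  [[0,0,0],1],
  [[0,0,0],1],
  [[0,0,0],1],
])

```text
time_s: 5.48
eef_pos: [0.5414, 0.0847, 0.1172]
tcp_rot: [0.217, 1.56, -0.217]
force: [-0.4, -1.1, 0.7]
opening: 0.02
```

Call:
carry_out([
  [[0,0,0],1],
  [[0,0,0],1],
  [[0,0,0],1],
  [[0,0,0],1],
  [[0,0,0],1],
])

```text
time_s: 5.9
eef_pos: [0.5414, 0.0846, 0.1172]
tcp_rot: [0.607, 1.484, -0.608]
force: [0.1, 0.2, 0.0]
opening: 0.02
```

Call:
carry_out([
  [[0,0,0],1],
  [[0,0,0],0.9],
  [[0,0,0],0],
])

```text
time_s: 6.15
eef_pos: [0.5413, 0.0846, 0.1172]
tcp_rot: [0.753, 1.437, -0.753]
force: [0.8, 0.5, -0.1]
opening: 0.0203
```

```bash
python3 -c "
from h import *
go(-22,127,58,-70);look('top');look('wrist')
";ls -t pics|head -2
```

```text
t 6.15 tray [-18.  127.3] z 117.2 h -70.1 F [ 0.8  0.5 -0.1] q [ 0.44  0.31 -0.11 -0.   -1.15 -2.98] op 20.3
 need d [ 1.48 -0.1  -0.03] yaw -0.02
top blue [89.6  1.2] 115
top blue [ 75.2 -34.7] 16
top blue [75.2 34.6] 13
top blue [-8.5 80.9] 52
top blue [-82.4  86.1] 89
top amber [ -8.6 -87.6] 86
wrist blue [ 78.  140.9] 677
wrist blue [-81.   88.1] 1148
wrist blue [-5.1 87.4] 1044
wrist_6_20.png
top_6_15.png
```

Call:
carry_out([
  [[0.6,-0.1,-0.05],0],
  [[0.5,0,0],0],
  [[0.3,0,0],0],
  [[0.08,0,0],0],
  [[0,0,0],0],
])

```text
time_s: 6.67
eef_pos: [0.5362, 0.0835, 0.0574]
tcp_rot: [0.748, 1.439, -0.751]
force: [0.5, 0.8, 0.9]
opening: 0.0201
```

```bash
python3 -c "
from h import *
go(-14.3,108.5,57.5,-70);look('wrist')
";ls -t pics|head -2
```

```text
t 6.67 tray [-23.2 127.6] z 57.4 h -69.8 F [0.5 0.8 0.9] q [ 0.44  0.36 -0.21  0.   -1.   -2.97] op 20.1
 need d [-0.    0.04  0.53] yaw 0.03
wrist blue [ 81.8 148.1] 943
wrist blue [-83.9  89.9] 1200
wrist blue [-4.8 88.3] 1425
wrist_6_67.png
wrist_6_20.png
```

Call:
carry_out([
  [[0,0.04,0.2],0],
  [[0,0,0.25],0],
  [[0,0,0.25],0],
  [[0,0,0.25],0],
  [[0,0,0.25],0],
])

```text
time_s: 7.13
eef_pos: [0.5664, 0.0442, 0.0586]
tcp_rot: [0.751, 1.437, -0.75]
force: [-0.0, 1.0, -0.0]
opening: 0.0202
```

```bash
python3 -c "
from h import *
go(16.6,23,57.5,-70);look('wrist')
";ls -t pics|head -1
```

```text
t 7.13 tray [-4.1 81.9] z 58.6 h -70.0 F [-0.  1. -0.] q [ 0.35  0.4  -0.14  0.   -1.03 -2.89] op 20.2
 need d [ 0.03 -0.02  1.56] yaw 0.01
wrist blue [ 79.3 128.4] 2007
wrist blue [-80.2  85.9] 2776
wrist blue [ 4.1 59. ] 1870
wrist blue [79.2 58.4] 105
wrist blue [67.8 37. ] 11
wrist blue [79.3 32.2] 42
wrist_7_13.png
```

Call:
carry_out([
  [[0.03,0,0.3],0],
  [[0,0,0.3],0],
  [[0,0,0.3],0],
  [[0,0,0.3],0],
  [[0,0,0.25],0],
])

```text
time_s: 7.6
eef_pos: [0.5994, -0.0037, 0.0569]
tcp_rot: [0.751, 1.437, -0.751]
force: [0.1, 0.0, 0.5]
opening: 0.0202
```

Call:
carry_out([
  [[0,0,0],0],
])

```text
time_s: 7.68
eef_pos: [0.5997, -0.0042, 0.0568]
tcp_rot: [0.751, 1.437, -0.752]
force: [-0.4, 0.7, 0.2]
opening: 0.0205
```

```bash
python3 -c "
from h import *
go(16.6,23,57.5,-70);look('wrist');look('top')
";ls -t pics|head -1
```

```text
t 7.68 tray [15.8 26.6] z 56.8 h -70.0 F [-0.4  0.7  0.2] q [ 0.25  0.46 -0.05  0.   -1.06 -2.79] op 20.5
 need d [-0.02 -0.01  0.09] yaw -0.0
wrist blue [77.7 41.9] 368
wrist blue [23.7  4.5] 1919
top blue [-82.5  86. ] 88
top amber [ -8.6 -87.6] 86
top_7_73.png
```

Call:
carry_out([
  [[0,0,0.1],0],
  [[0,0,0],0],
  [[0,0,-0.4],0],
  [[-0.3,0,-0.3],0],
  [[-0.5,0,0],-1],
])

```text
time_s: 8.2
eef_pos: [0.5821, 0.019, 0.0879]
tcp_rot: [0.671, 1.469, -0.675]
force: [0.8, -0.2, -0.4]
opening: 0.0201
```

Call:
carry_out([
  [[0,0,0],-1],
  [[0,0,0],-1],
  [[0,0,0],-1],
  [[0,0,0],-1],
  [[0,0,0],-1],
])

```text
time_s: 8.62
eef_pos: [0.5849, 0.0182, 0.0904]
tcp_rot: [0.28, 1.552, -0.279]
force: [-0.4, 0.1, -0.4]
opening: 0.0199
```

Call:
carry_out([
  [[0,0,0],-1],
  [[0,0,0],-1],
  [[0,0,0],-1],
  [[0,0,0],-1],
  [[0,0,0],-1],
])

```text
time_s: 9.03
eef_pos: [0.5849, 0.0181, 0.0903]
tcp_rot: [-0.113, 1.567, 0.113]
force: [0.7, 0.7, 0.0]
opening: 0.0203
```

Call:
carry_out([
  [[0,0,0],-1],
  [[0,0,0],0],
])

```text
time_s: 9.2
eef_pos: [0.5849, 0.0181, 0.0902]
tcp_rot: [-0.19, 1.561, 0.19]
force: [0.5, -0.1, 0.2]
opening: 0.0201
```

```bash
python3 -c "
from h import *
go(-20,0,57.5,0);look('wrist');look('top');look('scene')
";ls -t pics|head -3
```

```text
t 9.20 tray [ 7.1 52. ] z 90.2 h -0.9 F [ 0.5 -0.1  0.2] q [ 0.3   0.4  -0.05  0.   -1.12 -1.63] op 20.1
 need d [ 0.82 -1.31 -0.66] yaw -0.16
wrist blue [-80.9  88.7] 2329
wrist blue [24.   2.5] 1449
wrist blue [  75.5 -103.7] 830
wrist blue [75.3 40.5] 621
wrist blue [75.5 63.8] 381
wrist blue [  70.9 -115.6] 10
wrist blue [ 78.  -32.3] 116
wrist blue [ 80.1 131.6] 83
wrist amber [ -8.2 -86.1] 1453
top blue [ 75.2 -40. ] 9
top blue [-82.4  85.9] 89
top amber [ -8.5 -87.7] 85
scene blue [-86.5  80.7] 24
scene blue [ 75.3 114.1] 107
scene blue [25.3 -1.5] 88
scene blue [75.4 35.9] 32
scene blue [ 75.2 -34. ] 22
scene blue [  75.2 -114.3] 150
scene blue [119.9 -26.3] 98
scene amber [ -7.  -89.5] 83
scene_9_30.png
top_9_25.png
wrist_9_20.png
```

Call:
carry_out([
  [[0,-0.63,-0.34],0],
  [[0,-0.63,-0.34],0],
  [[0.4,0,0],0],
  [[0.4,0,0],0],
  [[0,0,0],0],
])

```text
time_s: 9.77
eef_pos: [0.5697, -0.0385, 0.056]
tcp_rot: [-0.185, 1.564, 0.184]
force: [-1.0, 0.1, 0.6]
opening: 0.0199
```

```bash
python3 -c "
from h import *
go(-1,1.5,57.5,-0.9);look('wrist')
";ls -t pics|head -3
```

```text
t 9.77 tray [-22.    1.1] z 56.0 h -1.3 F [-1.   0.1  0.6] q [ 0.21  0.41 -0.13  0.   -1.03 -1.54] op 19.9
 need d [-0.04  0.02  0.52] yaw -0.07
wrist blue [-80.9  89.2] 2941
wrist blue [21.7  2.9] 1107
wrist amber [-109.1 -110. ] 263
wrist amber [ -6.3 -86.6] 1867
wrist_9_77.png
scene_9_30.png
top_9_25.png
```

Call:
carry_out([
  [[-0.03,0.02,0.2],0],
  [[0,0,0.25],0],
  [[0,0,0.25],0],
  [[0,0,0.25],0],
  [[0,0,0.2],0],
])

```text
time_s: 10.23
eef_pos: [0.6163, -0.0256, 0.0591]
tcp_rot: [-0.187, 1.562, 0.187]
force: [-0.8, -0.2, -0.3]
opening: 0.02
```

```bash
python3 -c "
from h import *
go(53,0,57.5,-0.9);look('wrist')
";ls -t pics|head -3
```

```text
t 10.23 tray [26.3  1.7] z 59.1 h -1.2 F [-0.8 -0.2 -0.3] q [ 0.21  0.48 -0.    0.   -1.08 -1.54] op 20.0
 need d [ 0.04 -0.03  0.67] yaw -0.05
wrist blue [-76.7  87.9] 2955
wrist blue [50.3  1.1] 1867
wrist blue [ 76.3 129.2] 1352
wrist blue [70.1  1.1] 190
wrist blue [78.1 70.5] 159
wrist blue [ 77.  -71.1] 106
wrist blue [  74.5 -124.2] 10
wrist blue [  80.1 -138.7] 555
wrist amber [ -5.2 -86.3] 2526
wrist_10_23.png
wrist_9_77.png
scene_9_30.png
```

Call:
carry_out([
  [[0.03,-0.03,0.2],0],
  [[0,0,0.2],0],
  [[0,0,0.2],0],
  [[0,0,0.1],0],
  [[0,0,0],0],
])

```text
time_s: 10.7
eef_pos: [0.6432, -0.0207, 0.0568]
tcp_rot: [-0.187, 1.562, 0.187]
force: [-0.5, -0.6, -0.3]
opening: 0.0198
```

```bash
python3 -c "
from h import *
go(53,0,57.5,-0.9);look('wrist')
";ls -t pics|head -3
```

```text
t 10.70 tray [53.6 -0.4] z 56.8 h -1.2 F [-0.5 -0.6 -0.3] q [ 0.21  0.53  0.08  0.   -1.11 -1.54] op 19.8
 need d [-0.02  0.01 -0.02] yaw -0.05
wrist blue [ 76.3 109.8] 1699
wrist blue [67.9 -1.2] 125
wrist blue [  74.3 -104.3] 2560
wrist blue [76.5 -0.7] 131
wrist amber [ -7.9 -86.1] 2854
wrist_10_70.png
wrist_10_23.png
wrist_9_77.png
```

Call:
carry_out([
  [[0,0,-0.5],0],
  [[-0.7,0,-0.7],0],
  [[-0.8,0,-0.7],0],
  [[0,0.4,-0.8],0],
  [[0,0.6,-0.7],1],
])

```text
time_s: 11.17
eef_pos: [0.5009, -0.0149, 0.1182]
tcp_rot: [-0.106, 1.564, 0.107]
force: [-1.1, 1.6, 0.0]
opening: 0.0201
```

Call:
carry_out([
  [[0,0.7,0],1],
  [[0,0.7,0],1],
  [[0,0.5,0],1],
  [[0,0,0],1],
  [[0,0,0],1],
])

```text
time_s: 11.58
eef_pos: [0.4973, 0.0628, 0.1167]
tcp_rot: [0.287, 1.551, -0.286]
force: [-0.8, -1.1, -0.4]
opening: 0.0196
```

Call:
carry_out([
  [[0,0,0],1],
  [[0,0,0],0.3],
  [[0,0,0],0],
])

```text
time_s: 11.83
eef_pos: [0.4973, 0.0617, 0.1165]
tcp_rot: [0.387, 1.536, -0.387]
force: [0.6, 1.0, -0.6]
opening: 0.0202
```

```bash
python3 -c "
from h import *
go(-114,117,57.5,-43);look('wrist');look('top')
im=cv2.imread('pics/'+sorted(__import__('os').listdir('pics'),key=lambda f:__import__('os').path.getmtime('pics/'+f))[-1])
cv2.imwrite('pics/z2.png',cv2.resize(im[100:260,190:390],None,fx=4,fy=3.75))
"
```

```text
t 11.83 tray [-66.4 116.4] z 116.5 h -43.1 F [ 0.6  1.  -0.6] q [ 0.44  0.23 -0.23 -0.   -1.11 -2.5 ] op 20.2
 need d [ 1.48 -0.8  -0.88] yaw -0.01
wrist blue [-81.4  87.9] 1146
wrist blue [ 79.6 164. ] 144
wrist blue [ 74.7 121.5] 133
wrist blue [71.8 88. ] 8
wrist blue [79.3 87.9] 38
wrist amber [-115.3 -112.2] 68
top blue [88.9  0.7] 146
top blue [ 75.3 -35.5] 16
top blue [75.4 34.7] 16
top amber [ -8.7 -87.6] 85
```

View pics/z2.png

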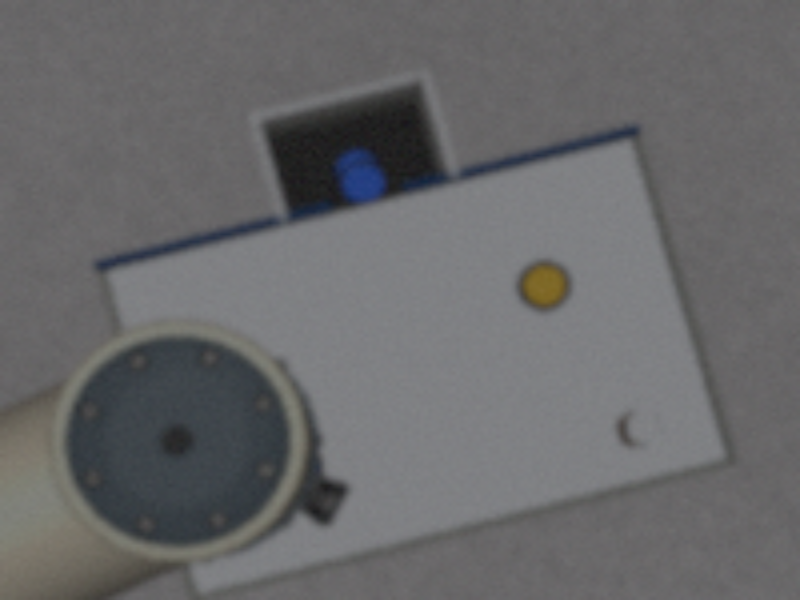

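Two blue filters are in the slot, at about (355,170). On to filter c.

Call:
carry_out([
  [[0,-0.4,-0.44],0],
  [[0.3,-0.4,-0.44],0],
  [[0.5,0,0],0],
  [[0.5,0,0],0],
  [[0.15,0,0],0],
])

```text
time_s: 12.35
eef_pos: [0.4495, 0.0495, 0.0563]
tcp_rot: [0.384, 1.54, -0.387]
force: [-0.1, 0.0, 0.1]
opening: 0.0201
```

Call:
carry_out([
  [[0,0,0],0],
  [[0,0,0],0],
])

```text
time_s: 12.52
eef_pos: [0.452, 0.0501, 0.0589]
tcp_rot: [0.385, 1.536, -0.386]
force: [-0.4, -1.1, -0.0]
opening: 0.0201
```

```bash
python3 -c "
from h import *
go(-99,103.4,57.5,-43);look('wrist')
";ls -t pics|head -1
```

```text
t 12.52 tray [-113.2  116.9] z 58.9 h -43.0 F [-0.4 -1.1 -0. ] q [ 0.46  0.2  -0.43  0.   -0.94 -2.52] op 20.1
 need d [ 0.04 -0.    0.49] yaw 0.01
wrist blue [-80.8  88.6] 1568
wrist_12_52.png
```

Call:
carry_out([
  [[0.04,0,0.2],0],
  [[0,0,0.25],0],
  [[0,0,0.25],0],
  [[0,0,0.25],0],
  [[0,0,0.25],0],
])

```text
time_s: 12.98
eef_pos: [0.4951, 0.0268, 0.057]
tcp_rot: [0.386, 1.536, -0.386]
force: [-0.2, 0.6, 0.8]
opening: 0.0197
```

```bash
python3 -c "
from h import *
go(-8,16.7,57.5,-43);look('wrist')
";ls -t pics|head -1
```

```text
t 12.98 tray [-77.4  83.3] z 57.0 h -43.0 F [-0.2  0.6  0.8] q [ 0.37  0.28 -0.33  0.   -0.96 -2.43] op 19.7
 need d [-0.01 -0.03  2.4 ] yaw -0.0
wrist blue [-59.3  66.6] 1903
wrist blue [ 69.3 151.3] 33
wrist blue [ 74.9 145. ] 136
wrist_12_98.png
```

Call:
carry_out([
  [[0,0,0.3],0],
  [[0,0,0.3],0],
  [[0,0,0.3],0],
  [[0,0,0.3],0],
  [[0,0,0.3],0],
])

```text
time_s: 13.45
eef_pos: [0.5475, -0.0016, 0.0566]
tcp_rot: [0.386, 1.536, -0.386]
force: [0.4, 0.6, 0.3]
opening: 0.0197
```

```bash
python3 -c "
from h import *
go(-8,16.7,57.5,-43);look('wrist')
";ls -t pics|head -1
```

```text
t 13.45 tray [-34.1  42.5] z 56.6 h -43.0 F [0.4 0.6 0.3] q [ 0.28  0.37 -0.2  -0.   -1.   -2.35] op 19.7
 need d [-0.02 -0.03  0.92] yaw -0.0
wrist blue [ 77.6 109.4] 1553
wrist blue [-15.6  25.4] 1918
wrist_13_45.png
```

Call:
carry_out([
  [[0,0,0.25],0],
  [[0,0,0.25],0],
  [[0,0,0.25],0],
  [[0,0,0.12],0],
  [[0,0,0],0],
])

```text
time_s: 13.92
eef_pos: [0.5783, -0.0179, 0.0566]
tcp_rot: [0.386, 1.536, -0.386]
force: [-0.2, -0.6, -0.2]
opening: 0.0201
```

```bash
python3 -c "
from h import *
go(-8,16.7,57.5,-43);look('wrist')
";ls -t pics|head -1
```

```text
t 13.92 tray [-8.4 18.8] z 56.6 h -43.0 F [-0.2 -0.6 -0.2] q [ 0.24  0.42 -0.11  0.   -1.03 -2.3 ] op 20.1
 need d [-0.02 -0.03  0.04] yaw -0.01
wrist blue [77.5 95.7] 1592
wrist blue [8.5 2.8] 1912
wrist blue [78.4 37.3] 50
wrist amber [  2.1 -83.7] 55
wrist_13_92.png
```

Close enough: (8.5, 2.8). I'll back off, lift, turn to heading 0 and go behind it.

Call:
carry_out([
  [[0,0,0.05],0],
  [[0,0,0],0],
  [[0,0,-0.4],0],
  [[-0.4,0,-0.3],0],
  [[-0.5,0,0],-1],
])

```text
time_s: 14.38
eef_pos: [0.5511, -0.0044, 0.0916]
tcp_rot: [0.307, 1.554, -0.309]
force: [0.8, 0.0, 0.9]
opening: 0.0205
```

Call:
carry_out([
  [[0,0,0],-1],
  [[0,0,0],-1],
  [[0,0,0],-1],
  [[0,0,0],-1],
  [[0,0,0],-1],
])

```text
time_s: 14.8
eef_pos: [0.5542, -0.0048, 0.0931]
tcp_rot: [-0.089, 1.569, 0.089]
force: [-0.0, 0.7, -0.5]
opening: 0.0199
```

Call:
carry_out([
  [[0,0,0],-1],
  [[0,0,0],-0.5],
  [[0,0,0],0],
])

```text
time_s: 15.05
eef_pos: [0.5542, -0.0048, 0.093]
tcp_rot: [-0.204, 1.561, 0.204]
force: [0.1, -0.4, 0.9]
opening: 0.02
```

```bash
python3 -c "
from h import *
go(-36,2,57.5,0);look('wrist');look('scene')
";ls -t pics|head -1
```

```text
t 15.05 tray [-28.4  37.6] z 93.0 h 0.1 F [ 0.1 -0.4  0.9] q [ 0.27  0.34 -0.13 -0.   -1.1  -1.58] op 20.0
 need d [ 0.89 -0.89 -0.19] yaw 0.02
wrist blue [ 2.7 -5.2] 204
wrist blue [  78.6 -156.2] 132
wrist blue [ 79.6 -37.6] 44
wrist blue [ 80.2 112.8] 45
wrist amber [-110.1 -108.8] 88
wrist amber [ -7.6 -86.3] 1259
scene blue [ 75.2 114.1] 106
scene blue [ 9.7 -1.4] 87
scene blue [75.4 35.9] 30
scene blue [ 75.2 -34. ] 22
scene blue [114.8 -23.7] 135
scene blue [  75.3 -115.2] 153
scene amber [ -7.  -89.5] 83
scene_15_10.png
```

Call:
carry_out([
  [[0,-0.46,-0.12],0],
  [[0,-0.46,-0.12],0],
  [[0.45,0,0],0],
  [[0.42,0,0],0],
  [[0,0,0],0],
])

```text
time_s: 15.57
eef_pos: [0.5536, -0.0434, 0.0562]
tcp_rot: [-0.201, 1.564, 0.201]
force: [-1.0, 0.5, 0.3]
opening: 0.0198
```

```bash
python3 -c "
from h import *
go(53,0,57.5,0);look('wrist')
";ls -t pics|head -1
```

```text
t 15.57 tray [-38.9   0.5] z 56.2 h -0.2 F [-1.   0.5  0.3] q [ 0.2   0.38 -0.18 -0.   -1.01 -1.52] op 19.8
 need d [-0.04 -0.01  2.3 ] yaw -0.03
wrist blue [5.9 2.2] 993
wrist amber [-110. -111.] 212
wrist amber [-10.8 -90.1] 801
wrist_15_57.png
```

Call:
carry_out([
  [[-0.03,0,0.2],0],
  [[0,0,0.25],0],
  [[0,0,0.3],0],
  [[0,0,0.3],0],
  [[0,0,0.3],0],
])

```text
time_s: 16.03
eef_pos: [0.6082, -0.0287, 0.0604]
tcp_rot: [-0.202, 1.56, 0.202]
force: [0.0, -0.8, -0.2]
opening: 0.0201
```

```bash
python3 -c "
from h import *
go(53,0,57.5,0);look('wrist')
";ls -t pics|head -1
```

```text
t 16.03 tray [17.7  0.7] z 60.4 h -0.0 F [ 0.  -0.8 -0.2] q [ 0.21  0.47 -0.02  0.   -1.08 -1.52] op 20.1
 need d [ 0.07 -0.02  0.88] yaw -0.01
wrist blue [42.   0.7] 1830
wrist blue [ 78.  139.2] 683
wrist blue [71.8  1.1] 162
wrist blue [73.8 74.5] 9
wrist blue [  81.5 -145. ] 414
wrist blue [84.3 52.6] 16
wrist amber [ -3.8 -86.2] 2494
wrist_16_03.png
```

Call:
carry_out([
  [[0.04,-0.01,0.2],0],
  [[0,0,0.2],0],
  [[0,0,0.2],0],
  [[0,0,0.2],0],
  [[0,0,0.08],0],
])

```text
time_s: 16.5
eef_pos: [0.6421, -0.0204, 0.0576]
tcp_rot: [-0.203, 1.561, 0.202]
force: [-0.1, -0.3, 0.1]
opening: 0.0201
```

Call:
carry_out([
  [[0,0,0],0],
  [[0,0,-0.5],0],
  [[-0.7,0,-0.7],0],
  [[-0.8,0,-0.7],0],
  [[-0.5,0,-0.8],0],
])

```text
time_s: 16.92
eef_pos: [0.537, -0.0486, 0.1392]
tcp_rot: [-0.204, 1.559, 0.202]
force: [0.4, 0.4, 1.6]
opening: 0.0202
```

```bash
python3 -c "
from h import *
go(53,0,57.5,0);look('scene');look('top');look('wrist')
im=cv2.imread('pics/'+sorted([f for f in __import__('os').listdir('pics') if f[:2]=='to'],key=lambda f:__import__('os').path.getmtime('pics/'+f))[-1])
cv2.imwrite('pics/z3.png',cv2.convertScaleAbs(cv2.resize(im[100:260,190:390],None,fx=4,fy=3.75),alpha=1.5))
"
```

```text
t 16.92 tray [-56.3  -0.3] z 139.2 h 0.0 F [0.4 0.4 1.6] q [ 0.2   0.28 -0.1   0.   -1.19 -1.51] op 20.2
 need d [2.05 0.01 2.73] yaw 0.0
scene blue [ 75.2 114.5] 104
scene blue [75.2 35.9] 30
scene blue [ 75.2 -34. ] 22
scene blue [100.5 -19.6] 58
scene blue [  75.2 -113.5] 150
scene blue [124.7 -26. ] 67
scene amber [ -7.  -89.5] 83
top blue [88.8  0.3] 153
top blue [ 75.4 -35.3] 16
top blue [75.1 34.5] 16
wrist blue [66.7 -0.2] 132
wrist blue [ 71.5 117.4] 22
wrist blue [  72.9 -119.5] 10
wrist amber [-110.1 -107.4] 97
wrist amber [ -7.6 -84.6] 822
```

View pics/z3.png

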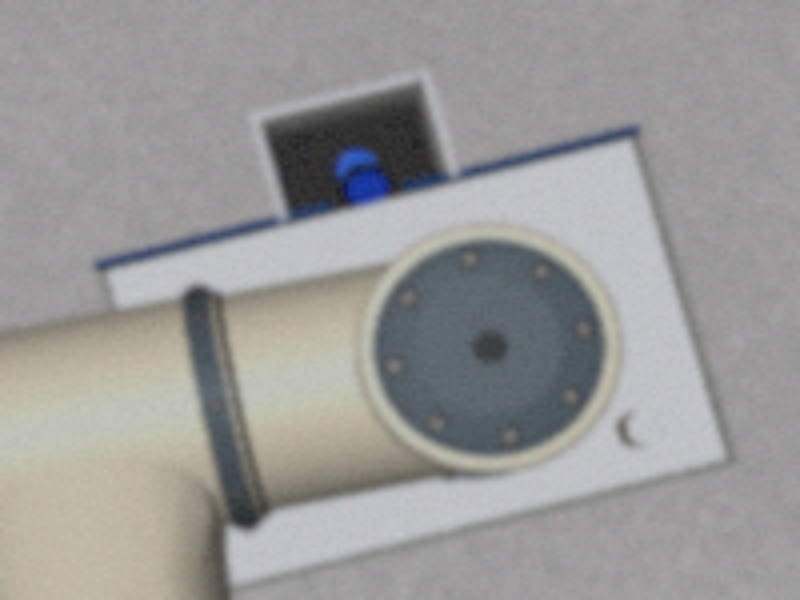

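```bash
python3 -c "
from h import *
look('scene');
f=sorted([f for f in __import__('os').listdir('pics') if f[:2]=='sc'],key=lambda f:__import__('os').path.getmtime('pics/'+f))[-1]
im=cv2.imread('pics/'+f)
cv2.imwrite('pics/z4.png',cv2.convertScaleAbs(cv2.resize(im[200:300,230:350],None,fx=6,fy=6,interpolation=cv2.INTER_CUBIC),alpha=1.5))
"; ls -t pics | head -5
```

```text
scene blue [ 75.2 113.9] 105
scene blue [75.4 35.7] 34
scene blue [ 75.1 -34.4] 21
scene blue [100.5 -19.5] 58
scene blue [  75.1 -113.1] 145
scene blue [124.8 -26. ] 69
scene amber [ -7.  -89.5] 83
z4.png
scene_17_07.png
z3.png
wrist_17_02.png
top_16_97.png
```

View pics/z4.png

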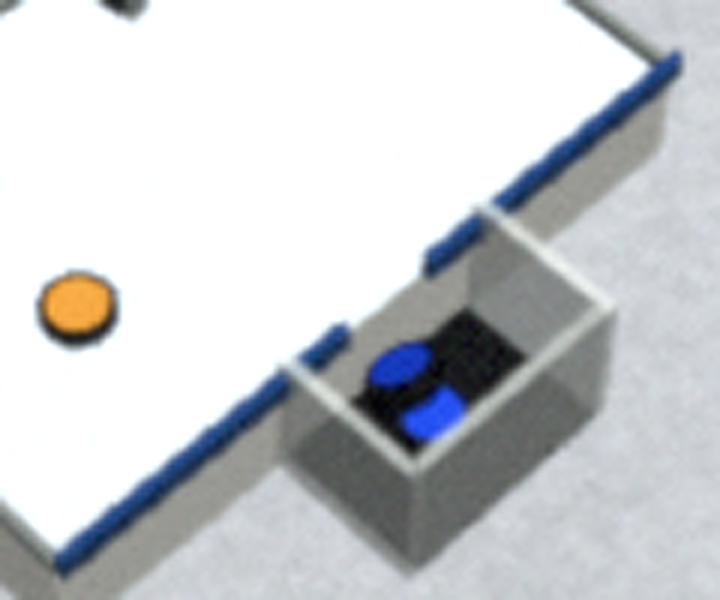

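```bash
cp $(ls -t pics/wrist*|head -1) pics/w5.png
```

```text
(no output)
```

View pics/w5.png

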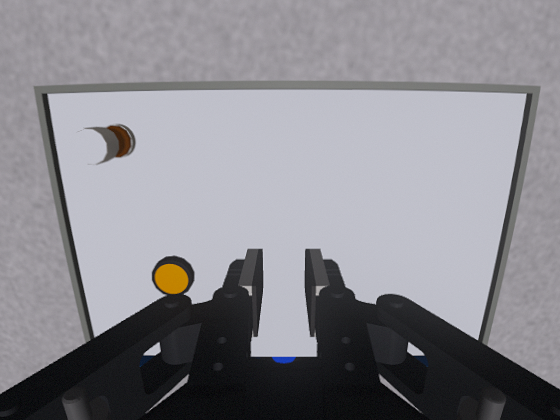

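```bash
python3 -c "
from h import *
a,b=[281.8,150.5],[296.7,260.8]
for z in [.01,.02,.03,.04,.05,.06]: print(z,tt(ray('top',[a],z)).round(1),tt(ray('scene',[b],z)).round(1))
a,b=[278.7,141.5],[302,268]
for z in [.005,.01,.02,.03]: print(z,tt(ray('top',[a],z)).round(1),tt(ray('scene',[b],z)).round(1))
"
```

```text
0.01 [[85.6 -4.6]] [[78.2  6. ]]
0.02 [[84.1 -4.1]] [[82.6  1.2]]
0.03 [[82.6 -3.6]] [[87.1 -3.6]]
0.04 [[81.2 -3.1]] [[91.6 -8.4]]
0.05 [[79.7 -2.6]] [[ 96.  -13.3]]
0.06 [[78.2 -2.1]] [[100.5 -18.1]]
0.005 [[110.4  -3.3]] [[99.3  2.9]]
0.01 [[109.6  -3.1]] [[101.4   0.6]]
0.02 [[108.   -2.6]] [[105.6  -4.2]]
0.03 [[106.3  -2.1]] [[109.9  -9. ]]
```

Call:
carry_out([
  [[-0.5,0,-0.7],0],
  [[-0.3,0,-0.8],0],
  [[0,0,-0.6],0],
  [[0,0,0],0],
  [[0,0,0],0],
])

```text
time_s: 17.53
eef_pos: [0.4553, -0.0695, 0.1684]
tcp_rot: [-0.202, 1.562, 0.202]
force: [0.2, 0.8, 0.3]
opening: 0.0201
```

```bash
python3 -c "
from h import *
look('scene');look('top')
im=cv2.imread('pics/'+sorted([f for f in __import__('os').listdir('pics') if f[:2]=='to'],key=lambda f:__import__('os').path.getmtime('pics/'+f))[-1])
cv2.imwrite('pics/z6.png',cv2.convertScaleAbs(im,alpha=1.5))
"
```

```text
scene blue [ 75.3 113.6] 107
scene blue [75.3 35.5] 31
scene blue [ 75.2 -34. ] 22
scene blue [100.4 -19.7] 59
scene blue [  75.3 -114.7] 153
scene blue [124.8 -25.8] 70
scene amber [ -7.  -89.5] 83
top blue [88.7  0.2] 153
top blue [ 75.  -35.4] 16
top blue [75.4 34.2] 17
top amber [ -8.9 -87.5] 86
```

View pics/z6.png

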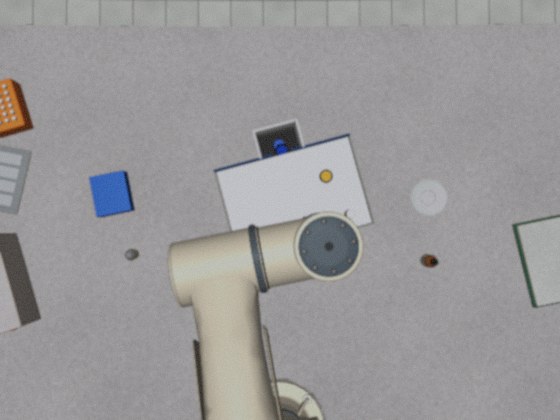

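The deck is clear of blue filters. They lie in the slot near (280,147), the amber one is still at (326,176), and the objects on the table are in place. Handing in.

```bash
python3 -c "
from h import *
print(ctrl.close_job())"
```

```text
the job is handed in; nothing more can be done
None
```

I pushed all three blue filters through the gate into the slot with the fingertips, sliding them the whole way. The order was b, a, c, and the job was handed in at about 17.6 s of the 67 s allowed.

**Slot:** The last pictures show no blue filter on the visible deck. Only two discs can be made out in the slot. I saw b and a in there earlier and saw c go through the gate, so the third is hidden under the others.

**Top disc:** The uppermost disc leans on the others against the deck wall. Its centre is at about z = 26 mm, well below the deck at 55 mm, and it did not move between the last looks. The two views of it disagreed by a few millimetres, which fits the limits of the calibration.

**Everything else:** The amber filter stayed at about (-9, -88) mm, within 0.5 mm of where it started. The other objects look unmoved. The arm partly covered the vial and the back of the deck in the last top view, but the vial stood in place in the wrist view just before. The force readings I saw stayed below about 3 N.

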